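# Turn the cap carousel to the red post

### The job

The packer at the red-capped post needs green tube caps. Turn the carousel, which has an upright black handle, the shorter way round until the green cup's rim mark points straight at the red-capped post; then let go and leave it standing still.

Things in the scene. Friction and masses are not known exactly. Their poses are not given: they have to be found in the camera images.
- carousel: Turning plate: brown wooden disc, 200 mm across, on a fixed steel foot, with green, yellow, blue and white cups of tube caps (counter-clockwise from above, 90 degrees apart, tops 52 mm above the table). Origin on the upright axis, 24 mm above the table; z up, x through the green cup. Turns both ways without stops, about 1.5 N at the handle, and stays where left. Only the handle is higher than the cups.
- handle (a point): Grip point on the upright round black handle, 16 mm in diameter, standing on the disc 80 mm from the axis, 45 degrees clockwise (from above) of the green cup. The point is on its centreline, 85 mm above the table; its top is at 106 mm. Its 55 mm black sleeve revolves freely on its pin, so it can be held with the gripper's yaw unchanged while led in a circle about the axis.
- green_mark (a point): The green mark at the rim of the disc, straight outside the green cup: on the disc's top face, 100 mm from the axis, 36 mm above the table. It turns with the disc.
- red_post_top (a point): Centre of the top of the fixed red-capped post: steel pin with a red cap 24 mm across, 42 mm tall, foot 34 mm across, outside the disc 125 mm from its axis. A like post with a grey cap stands elsewhere beside the disc and is not meant.

How it is judged:
By the outcome, as a careful person would: the job done as asked, in the order asked, and still so for the second after the job is handed in, with the robot touching nothing.
It also fails if it takes over 40 s, if anything falls off the work surface, if the arm or the gripper's body presses on something with over 40 N, if the wrist force passes 120 N, or if a joint passes its speed limit or range.

### The arm

A 6-joint arm with a two-finger parallel gripper is mounted at the origin on the work surface. World frame = base frame: x ahead of the robot, y to its left, z up, the work surface at z = 0. Lengths are in mm, angles in rad, forces in N, time in s.
With the tool pointing down it reaches from about 350 to 875 mm from the base axis. Payload 4.2 kg.
Tool frame: the origin (TCP) lies at the very end of the fingers, on their centre line; the grasp point (between the pads) lies 19 mm behind it; z points along the fingers, y is the line along which they close (so a half turn about z gives the same grasp; the last joint's range is limited). The gripper opens to 85 mm and grips with 20 to 120 N. Pads are 22 mm wide; open, the fingers measure 114 mm over their backs; the gripper's body (76 mm by 85 mm) begins 54 mm behind the grasp point. The pads swing forward as they close: fully open they stand 13 mm farther back than shut.
Start: joints at [-1.087, 0.385, 0.008, 0, -1.194, -0.259], TCP at [139.337, -609.249, 231.312] pointing down, gripper open.
Joint ranges: [-3.14, 3.14], [-1.21, 2.06], [-1.07, 1.41], [-3.16, 2.05], [-2.99, -0.16], [-3.1, 3.1]. Speed limits (rad/s): [2.79, 2.79, 3.14, 3.14, 3.14, 3.14].

### API

Orientations are given as a unit quaternion [x, y, z, w].
In Python, from bench import arm, optics gives the robot as it stands. The module is installed in compiled form; this text tells all that it offers.
- The arm moves only by the tool step_arm, never from a script. Its argument "motion" is a list of rows, each an object with "dr": the turn, a rotation vector about the tool's x, y, z in units of 8 degrees (1.0 is 8 degrees), a list of three; "slide": the shift along the tool's x, y, z in mm, a list of three; "jaw": the finger opening in mm, from 0 to 85.4. A call has exactly 8 rows; each row is the pose to reach, as a shift and turn from the pose commanded when the call began, along the tool's axes at that moment; what a row does not reach only later rows make up. A row lasts 1/8 s, in which the tool goes at most 62.5 mm and 10.7 degrees, less where a joint would pass 70% of its speed; a pose out of reach is approached as far as the arm can. A call with a gripper value outside its range is refused whole. The fingers move at their own pace and stop on an object; the grip force is fixed at half the most. Time passes only in rows, so rows that repeat a pose let the fingers close, or fill a call up. It gives the time, the measured TCP pose, the force, the opening and the grip force at its end, in the units of the state.
- arm.read_state(): the state, without advancing time (a new reading comes with each control period).
- optics.get_image(name): name is "side" or "top" or "wrist"; returns the picture (384x512x3 uint8, blue, green, red); there is no depth.
- optics.camera_info(name): a dict with "camera_matrix" (3x3 intrinsics, pixels), "view" (4x4, takes a point from world to camera coordinates); the wrist camera has in their place "T_tool_cam" (4x4, takes a point from camera to tool coordinates, whose origin is the TCP and whose axes are the flange's). Camera axes: x right, y up, looking along -z (the intrinsics and any distortion apply to the point x, -y, -z); pixel columns grow to the right and rows downward; lengths in mm; the calibration is good to about 2 mm. A picture is of the moment at which its call begins: read the wrist's pose just before it. camera_info takes no time and is no camera call.
- arm.job_done(): hands the job in; it is judged then, once.
The state is a dict: "clock": time; "joints": joint angles; "joint_vel": joint speeds; "joint_efforts": joint torques, N m; "position": TCP position; "ee_rot": TCP orientation; "contact_force": force on the tool from outside, world axes, zero at the start; "wrist_torque": the same for the moment, N m; "gripper_width": finger opening in mm; "grasp_force": force on a finger pad.
Only numpy, scipy, OpenCV 4.12 (cv2) and the standard library are available. Lean on these libraries where they do the work, as an engineer would, in place of code of your own. Each camera call takes 0.05 s, during which the arm holds its last target. There are 200 camera calls.

## Working session

There is one attempt and no reset: what is moved stays moved. The work goes in short steps, Python scripts to look and compute and a tool call to move; the robot and the scene stay as the last step left them, time stands still between calls to the robot, and variables do not carry over. Pictures are saved under pics/ and viewed, at most 10 in all, crops included, and the job is handed in when it is done.

Besides the shell and the picture viewer there is one more tool, called after ">>>" as name(argument=value, ...) on one line, values as JSON. step_arm: Moves the arm, as the interface text tells. Its arguments: {"type":"object","properties":{"motion":{"type":"array","items":{"type":"object","properties":{"dr":{"type":"array","items":{"type":"number"}},"slide":{"type":"array","items":{"type":"number"}},"jaw":{"type":"number"}}}}},"required":["motion"]}

```bash
mkdir -p pics
python3 - <<'E'
from bench import arm, optics
import cv2,json
s=arm.read_state()
print(s)
for n in ("top","side"):
    cv2.imwrite(f"pics/{n}0.png",optics.get_image(n))
for n in ("top","side","wrist"): print(n,optics.camera_info(n))
E
```

```text
{'clock': 0.0, 'joints': array([-1.08742166e+00,  3.85540402e-01,  6.64575463e-03, -4.77172907e-04,
       -1.19395355e+00, -2.58618686e-01]), 'joint_vel': array([-0.0007839 , -0.00044288,  0.00072176,  0.00013136, -0.00090318,
       -0.00042927]), 'joint_efforts': array([-2.95223754e-04, -3.92291415e+01,  1.88396251e+01,  4.18623805e+00,
       -4.79379989e-03, -8.59410420e-06]), 'position': array([ 139.19758215, -608.72670981,  230.24234177]), 'ee_rot': array([-1.12054075e-01,  9.93701556e-01,  1.03653282e-03, -1.65278848e-04]), 'contact_force': array([-0.76525756,  0.92836266, -0.06749757]), 'wrist_torque': array([-0.01670998, -0.00703143, -0.02852848]), 'grasp_force': 0.0, 'gripper_width': 85.50599179340064}
top {'camera_matrix': array([[475.43244322,   0.        , 254.76128337],
       [  0.        , 475.43244322, 191.08567615],
       [  0.        ,   0.        ,   1.        ]]), 'view': array([[ 2.72150962e-02, -9.99397505e-01, -2.15398575e-02,
         4.17626507e+01],
       [ 9.88651263e-01,  2.37252358e-02,  1.48343495e-01,
        -5.35023908e+02],
       [-1.47743081e-0
[... 512 characters left out ...]
 [-2.70254910e-01,  6.32205616e-01,  7.26139342e-01,
        -6.12748797e+02],
       [ 0.00000000e+00,  0.00000000e+00,  0.00000000e+00,
         1.00000000e+00]])}
wrist {'camera_matrix': array([[301.34673601,   0.        , 253.81697649],
       [  0.        , 301.34673601, 191.48114834],
       [  0.        ,   0.        ,   1.        ]]), 'T_tool_cam': array([[-1.32097312e-04,  9.48237012e-01,  3.17563460e-01,
         8.14402114e+01],
       [ 9.99999988e-01,  1.49232259e-04, -2.96326307e-05,
         2.01414835e-01],
       [-7.54894697e-05,  3.17563452e-01, -9.48237021e-01,
        -1.42210421e+02],
       [ 0.00000000e+00,  0.00000000e+00,  0.00000000e+00,
         1.00000000e+00]])}
```

View pics/top0.png

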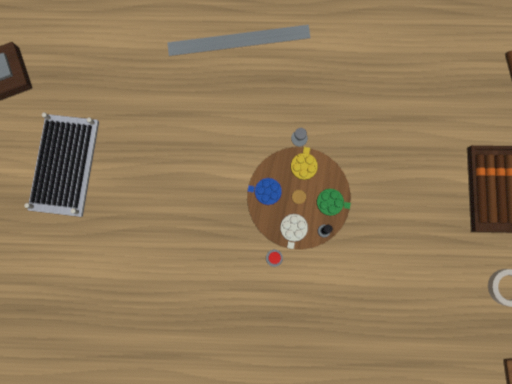

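View pics/side0.png

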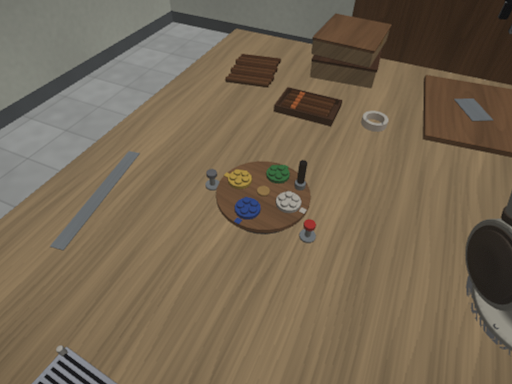

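The top view shows the disc centred near (299,197), the green mark at (348,206), the handle at (327,230), the red cap at (275,258) and the grey post at (300,136). I'll enlarge both views to read these more closely.

Run:
```python
import cv2
a=cv2.imread("pics/top0.png")[130:280,230:370]
cv2.imwrite("pics/topc.png",cv2.resize(a,None,fx=4,fy=4,interpolation=cv2.INTER_CUBIC))
```

```text
(no output)
```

View pics/topc.png

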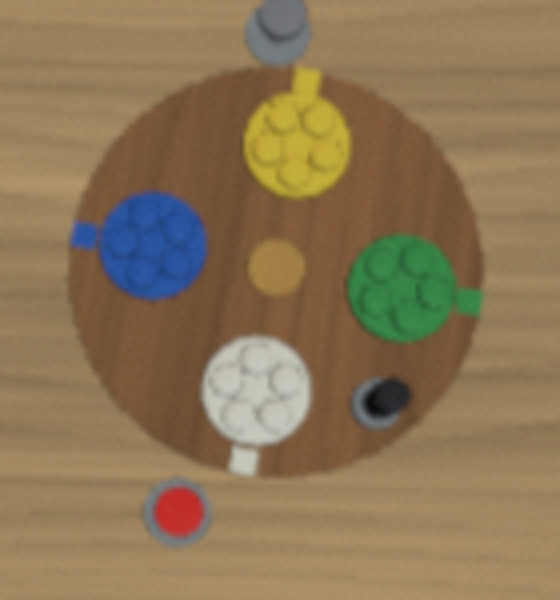

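In the crop: hub (276,268), green mark outer edge (482,302), handle top (393,394), handle base (378,403), red cap (179,511). Next I convert these to world positions.

```bash
cat > h.py <<'E'
import numpy as np
from bench import arm, optics
def ray(name,uv,z,pose=None):
    c=optics.camera_info(name); K=c["camera_matrix"]
    if name=="wrist":
        from scipy.spatial.transform import Rotation as R
        T=np.eye(4);T[:3,:3]=R.from_quat(pose[1]).as_matrix();T[:3,3]=pose[0];W=T@c["T_tool_cam"]
    else: W=np.linalg.inv(c["view"])
    d=W[:3,:3]@np.array([(uv[0]-K[0,2])/K[0,0],-(uv[1]-K[1,2])/K[1,1],-1]); o=W[:3,3]
    return o+d*(z-o[2])/d[2]
E
python3 - <<'E'
from h import *
P={}
for n,uv,z in [("hub",(276,268),36),("discE",(483,271),36),("discW",(68,271),36),("discN",(277,66),36),("discS",(277,477),36),("mark",(482,302),36),("ymark",(307,68),36),("bmark",(71,236),36),("wmark",(242,476),36),("handle",(393,394),106),("hbase",(378,403),40),("red",(179,511),42),("grey",(282,17),42)]:
    P[n]=ray("top",((uv[0]+.5)/4-.5+230,(uv[1]+.5)/4-.5+130),z); 
    d=P[n]-P["hub"]; print(n,P[n].round(1),np.hypot(*d[:2]).round(1),np.degrees(np.arctan2(d[1],d[0])).round(1))
s=arm.read_state()
E
```

```text
hub [525.7 -29.   36. ] 0.0 0.0
discE [ 526.6 -128.    36. ] 99.0 -89.5
discW [521.8  70.9  36. ] 100.0 92.2
discN [625.2 -28.1  36. ] 99.5 0.5
discS [426.  -30.8  36. ] 99.7 -179.0
mark [ 511.7 -127.5   36. ] 99.5 -98.1
ymark [624.5 -42.7  36. ] 99.8 -7.9
bmark [538.9  70.   36. ] 99.8 82.4
wmark [426.1 -14.3  36. ] 100.7 171.6
handle [461.4 -76.2 106. ] 79.7 -143.7
hbase [461.9 -77.7  40. ] 80.3 -142.6
red [408.8  15.2  42. ] 125.0 159.3
grey [648.2 -29.8  42. ] 122.5 -0.4
```

Everything checks out: disc radius 99–100 mm, handle 80 mm, red post 125 mm. The green mark is at −98.1° and the post at 159.3°, so the shorter way is about 102.6° clockwise, with the handle going from −143° to about 114.3°. I'll move over the handle and square the yaw on the way.

>>> step_arm(motion=[{"dr":[0,0,0.2],"slide":[-20,21,2],"jaw":85},{"dr":[0,0,0.4],"slide":[-60,62,5],"jaw":85},{"dr":[0,0,0.6],"slide":[-100,103,8],"jaw":85},{"dr":[0,0,0.8],"slide":[-140,145,12],"jaw":85},{"dr":[0,0,1.0],"slide":[-180,186,16],"jaw":85},{"dr":[0,0,1.2],"slide":[-220,227,20],"jaw":85},{"dr":[0,0,1.4],"slide":[-252,260,23],"jaw":85},{"dr":[0,0,1.61],"slide":[-270,279,25],"jaw":85}])

```text
clock: 1.1
position: [340.9, -275.2, 206.1]
ee_rot: [-0.001, 1.0, 0.0, -0.0]
contact_force: [0.8, -1.0, 0.6]
gripper_width: 85.0
grasp_force: 0.0
```

>>> step_arm(motion=[{"dr":[0,0,0],"slide":[-12,20,2],"jaw":85},{"dr":[0,0,0],"slide":[-36,60,5],"jaw":85},{"dr":[0,0,0],"slide":[-62,103,8],"jaw":85},{"dr":[0,0,0],"slide":[-87,144,11],"jaw":85},{"dr":[0,0,0],"slide":[-108,178,14],"jaw":85},{"dr":[0,0,0],"slide":[-121,200,16],"jaw":85},{"dr":[0,0,0],"slide":[-121,200,16],"jaw":85},{"dr":[0,0,0],"slide":[-121,200,16],"jaw":85}])

```text
clock: 2.1
position: [460.8, -77.4, 190.0]
ee_rot: [0.0, 1.0, -0.0, -0.001]
contact_force: [-0.3, -0.3, -0.2]
gripper_width: 85.3
grasp_force: 0.0
```

Run:
```python
from h import *
import cv2
s=arm.read_state(); print(s["position"],s["ee_rot"],s["contact_force"])
i=optics.get_image("wrist"); cv2.imwrite("pics/w1.png",cv2.resize(i,(768,576),interpolation=cv2.INTER_CUBIC))
```

```text
[460.75405939 -77.37567039 190.03219969] [ 8.93901464e-05  9.99999862e-01 -1.98728600e-05 -5.16949411e-04] [-0.29597009 -0.26590506 -0.16512877]
```

View pics/w1.png

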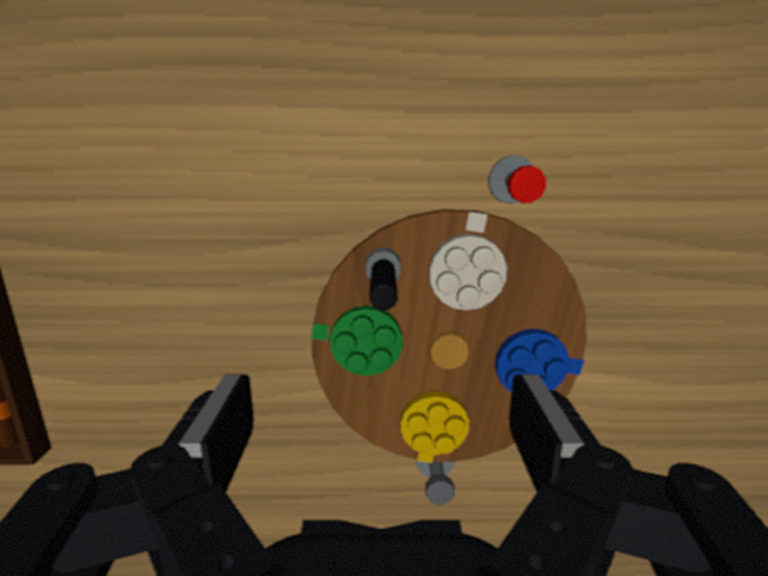

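The wrist view shows the handle centred between the fingers, with its top at (383,297). The hub is at (450,351), the red cap at (527,184) and the green mark's outer edge at (312,331). I'll use this as the second measurement.

Run:
```python
from h import *
s=arm.read_state(); p=(s["position"],s["ee_rot"])
for n,uv,z in [("hub",(450,351.5),36),("mark",(312.5,331),36),("ymark",(425,462),36),("bmark",(584,367),36),("wmark",(477.5,212),36),("handle",(383,297),106),("red",(527,184),42)]:
    q=ray("wrist",((uv[0]+.5)/1.5-.5,(uv[1]+.5)/1.5-.5),z,p)
    if n=="hub":h=q
    d=q-h; print(n,q.round(1),np.hypot(*d[:2]).round(1),np.degrees(np.arctan2(d[1],d[0])).round(1))
```

```text
hub [527.4 -27.3  36. ] 0.0 0.0
mark [ 511.1 -126.3   36. ] 100.3 -99.4
ymark [624.5 -42.6  36. ] 98.3 -8.9
bmark [540.1  71.7  36. ] 99.9 82.7
wmark [426.3 -14.1  36. ] 102.0 172.6
handle [460.3 -76.3 106. ] 83.1 -143.9
red [407.8  14.6  42. ] 126.8 160.7
```

The two measurements agree to about 1 degree: axis near (525.5,−28.3), turn about −102.1°. Now I descend and grip.

>>> step_arm(motion=[{"dr":[0,0,0],"slide":[0,1,20],"jaw":85},{"dr":[0,0,0],"slide":[0,1,60],"jaw":85},{"dr":[0,0,0],"slide":[0,1,95],"jaw":85},{"dr":[0,0,0],"slide":[0,1,117],"jaw":60},{"dr":[0,0,0],"slide":[0,1,123],"jaw":35},{"dr":[0,0,0],"slide":[0,1,123],"jaw":12},{"dr":[0,0,0],"slide":[0,1,123],"jaw":10},{"dr":[0,0,0],"slide":[0,1,123],"jaw":10}])

```text
clock: 3.15
position: [462.1, -76.2, 68.5]
ee_rot: [-0.0, 1.0, 0.0, 0.001]
contact_force: [-0.8, -0.5, 3.4]
gripper_width: 14.6
grasp_force: 58.4
```

Run:
```python
import numpy as np
a0=-143.1;c=lambda a:80*np.array([np.cos(np.radians(a)),np.sin(np.radians(a))])
s=[3,9,16,23,30,38,45,52]; 
for t in s: d=c(a0-t)-c(a0); print(t,(-d[0]).round(1),d[1].round(1))
for t in [60,67,75,83,91,98,102.1,102.1]: d=c(a0-t)-c(a0-52); print(t,(-d[0]).round(1),d[1].round(1))
```

```text
3 2.4 3.4
9 6.7 10.6
16 10.8 19.5
23 13.7 28.8
30 15.4 38.4
38 16.0 49.6
45 15.2 59.3
52 13.3 68.9
60 -3.7 10.5
67 -8.0 19.3
75 -14.3 28.5
83 -21.8 36.8
91 -30.3 44.0
98 -38.6 49.2
102.1 -43.7 51.8
102.1 -43.7 51.8
```

>>> step_arm(motion=[{"dr":[0,0,0],"slide":[2.4,3.4,0],"jaw":10},{"dr":[0,0,0],"slide":[6.7,10.6,0],"jaw":10},{"dr":[0,0,0],"slide":[10.8,19.5,0],"jaw":10},{"dr":[0,0,0],"slide":[13.7,28.8,0],"jaw":10},{"dr":[0,0,0],"slide":[15.4,38.4,0],"jaw":10},{"dr":[0,0,0],"slide":[16,49.6,0],"jaw":10},{"dr":[0,0,0],"slide":[15.2,59.3,0],"jaw":10},{"dr":[0,0,0],"slide":[13.3,68.9,0],"jaw":10}])

```text
clock: 4.15
position: [449.4, -6.6, 68.4]
ee_rot: [-0.001, 1.0, 0.0, 0.002]
contact_force: [1.9, -2.9, 4.7]
gripper_width: 14.9
grasp_force: 58.5
```

>>> step_arm(motion=[{"dr":[0,0,0],"slide":[-3.7,10.5,0],"jaw":10},{"dr":[0,0,0],"slide":[-8,19.3,0],"jaw":10},{"dr":[0,0,0],"slide":[-14.3,28.5,0],"jaw":10},{"dr":[0,0,0],"slide":[-21.8,36.8,0],"jaw":10},{"dr":[0,0,0],"slide":[-30.3,44,0],"jaw":10},{"dr":[0,0,0],"slide":[-38.6,49.2,0],"jaw":10},{"dr":[0,0,0],"slide":[-43.7,51.8,0],"jaw":10},{"dr":[0,0,0],"slide":[-43.7,51.8,0],"jaw":10}])

```text
clock: 5.15
position: [493.5, 44.6, 68.4]
ee_rot: [-0.001, 1.0, -0.0, 0.002]
contact_force: [2.8, -5.0, 4.8]
gripper_width: 14.4
grasp_force: 58.7
```

Run:
```python
from h import *
import cv2
s=arm.read_state(); print(s["position"],s["ee_rot"],s["contact_force"],s["clock"])
a=optics.get_image("top"); w=optics.get_image("wrist"); cv2.imwrite("pics/w2raw.png",w)
cv2.imwrite("pics/t2.png",cv2.resize(a[130:280,200:370],None,fx=4,fy=4,interpolation=cv2.INTER_CUBIC))
```

```text
[493.53009317  44.60404171  68.43756077] [-5.65964848e-04  9.99998516e-01 -1.60068166e-04  1.61916257e-03] [ 2.80585364 -5.04131851  4.7776549 ] 5.15
```

View pics/t2.png

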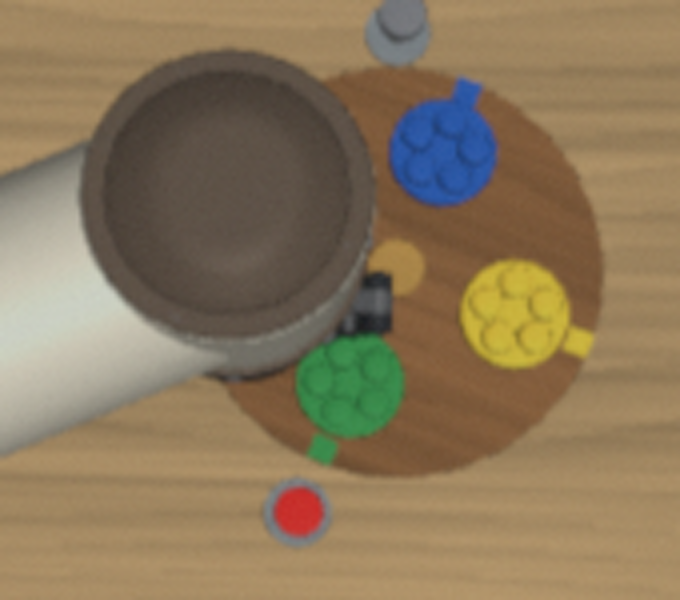

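View pics/w2raw.png

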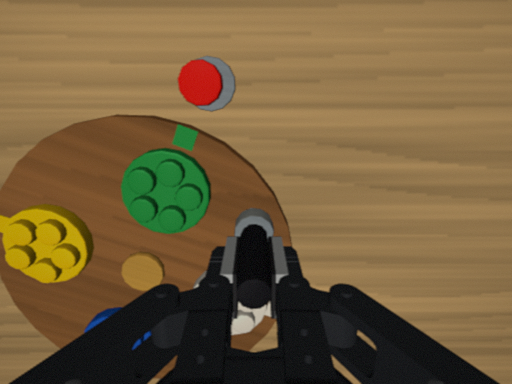

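The top view shows the green mark (centre (323,451) in the crop) nearly in line with the hub (398,267) and the red cap (299,511). The wrist view shows the mark at (186,137), the hub at (142,272) and the red cap at (201,82). I'll calculate the residual angle.

Run:
```python
from h import *
s=arm.read_state(); p=(s["position"],s["ee_rot"])
C=np.array([525.4,-28.5])
f=lambda u:((u[0]+.5)/4-.5+200,(u[1]+.5)/4-.5+130)
L=[("top",n,f(u),z) for n,u,z in [("hub",(398,267),36),("mark",(323,451),36),("gcup",(350,386),52),("blue",(467,93),36),("bcup",(443,152),52),("yel",(579,340),36),("ycup",(516,314),52),("red",(299,511),42)]]
L+=[("wrist",n,u,z) for n,u,z in [("hub",(142.5,272),36),("mark",(186,137),36),("gcup",(166,191),52),("red",(200.5,82.5),42)]]
for c,n,u,z in L:
    q=ray(c,u,z,p)[:2]
    if n=="hub":H=q
    o=[]
    for k in (C,H): d=q-k; o+=[np.hypot(*d).round(1),np.degrees(np.arctan2(d[1],d[0])).round(1)]
    print(c,n,q.round(1),o)
```

```text
top hub [526.2 -29.9] [np.float64(1.7), np.float64(-60.9), np.float64(0.0), np.float64(0.0)]
top mark [437.3   4.3] [np.float64(94.0), np.float64(159.6), np.float64(95.3), np.float64(158.9)]
top gcup [467.2  -7.2] [np.float64(61.9), np.float64(159.9), np.float64(63.2), np.float64(158.9)]
top blue [612.5 -62.3] [np.float64(93.4), np.float64(-21.2), np.float64(92.1), np.float64(-20.6)]
top bcup [579.7 -49.5] [np.float64(58.2), np.float64(-21.1), np.float64(57.0), np.float64(-20.0)]
top yel [ 493.2 -116.5] [np.float64(93.7), np.float64(-110.1), np.float64(92.6), np.float64(-110.9)]
top ycup [503.  -84.4] [np.float64(60.2), np.float64(-111.8), np.float64(59.2), np.float64(-113.0)]
top red [408.8  15.2] [np.float64(124.5), np.float64(159.4), np.float64(125.8), np.float64(159.0)]
wrist hub [527.8 -29.9] [np.float64(2.7), np.float64(-30.7), np.float64(0.0), np.float64(0.0)]
wrist mark [437.5   5.8] [np.float64(94.3), np.float64(158.7), np.float64(97.0), np.float64(158.4)]
wrist gcup [464.9  -3.9] [np.float64(65.3), np.float64(157.9), np.float64(68.0), np.float64(157.5)]
wrist red [408.1  16.7] [np.float64(125.7), np.float64(158.9), np.float64(128.4), np.float64(158.7)]
```

Mark and post agree within about 0.2° in both views (159.6 against 159.4, and 158.7 against 158.9), and the tangential load is close to zero. I'll release and lift straight up.

>>> step_arm(motion=[{"dr":[0,0,0],"slide":[0,0,0],"jaw":25},{"dr":[0,0,0],"slide":[0,0,0],"jaw":50},{"dr":[0,0,0],"slide":[0,0,0],"jaw":50},{"dr":[0,0,0],"slide":[0,0,0],"jaw":50},{"dr":[0,0,0],"slide":[0,0,-20],"jaw":50},{"dr":[0,0,0],"slide":[0,0,-60],"jaw":50},{"dr":[0,0,0],"slide":[0,0,-100],"jaw":50},{"dr":[0,0,0],"slide":[0,0,-120],"jaw":50}])

```text
clock: 6.25
position: [492.5, 45.0, 189.6]
ee_rot: [-0.0, 1.0, 0.001, 0.002]
contact_force: [0.5, 0.1, 0.4]
gripper_width: 50.0
grasp_force: 0.0
```

>>> step_arm(motion=[{"dr":[0,0,0],"slide":[0,15,-5],"jaw":50},{"dr":[0,0,0],"slide":[0,50,-10],"jaw":50},{"dr":[0,0,0],"slide":[0,95,-10],"jaw":50},{"dr":[0,0,0],"slide":[0,140,-10],"jaw":50},{"dr":[0,0,0],"slide":[0,170,-10],"jaw":50},{"dr":[0,0,0],"slide":[0,180,-10],"jaw":50},{"dr":[0,0,0],"slide":[0,180,-10],"jaw":50},{"dr":[0,0,0],"slide":[0,180,-10],"jaw":50}])

```text
clock: 7.25
position: [491.4, 223.8, 196.9]
ee_rot: [0.0, 1.0, -0.0, -0.0]
contact_force: [0.6, -1.1, 0.0]
gripper_width: 49.8
grasp_force: 0.0
```

Run:
```python
from h import *
import cv2
a=optics.get_image("top")
cv2.imwrite("pics/t3.png",cv2.resize(a[130:280,200:370],None,fx=4,fy=4,interpolation=cv2.INTER_CUBIC))
print(arm.read_state()["contact_force"])
```

```text
[-0.95123217  0.10994426  0.43964874]
```

View pics/t3.png

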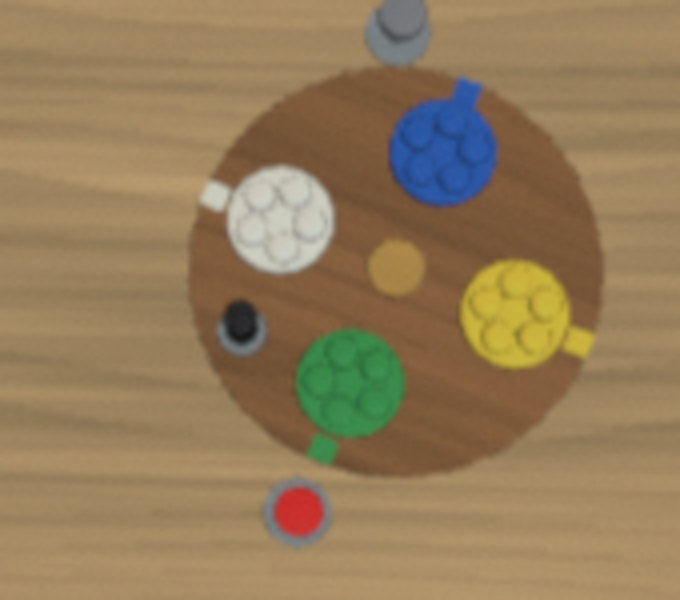

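The disc hasn't moved since release: the mark is still at (323,450). The line through all four marks lies at 21.9° in the image and the line from the axis to the red cap at 22.0°. The gripper is well clear, so I'm handing in.

```bash
python3 -c "
from bench import arm
print(arm.job_done())"
```

```text
the job is handed in; nothing more can be done
None
```

I turned the carousel about 102° clockwise, the shorter way. The green mark now points at the red-capped post to within about 0.2° in the camera views; I then let go, moved the arm clear and handed the job in at about 7.3 s.

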